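# Refill the laundry tablet dispenser

## Task

Get the laundry-tablet dispenser ready for use: with its serving slide still out, lay one tablet flat in each of the slide's three compartments, then lift the slide's handle over the bump and push the slide fully home under the clear hood, down on the base. Any tablets left over go into the open grey tub, and the square refill tube goes over the stub on top of the dispenser, pushed right down until the spring button pops out through the tube's hole. Do not knock over the glass jar.

Things in the scene. Friction and masses are not known exactly. Their poses are not given: they have to be found in the camera images.
- dispenser: White tablet dispenser, fixed. Origin on the table under the middle of the slide's loading place; x along the slide's travel, from handle to hood (roughly away from the robot), z up. Base plate x -100..140, y -105..105, top at z 6 mm. Side guides: inner faces at y +-86, from x -30 to 140, 26 mm high up to x 50.
- bump (a point): Top middle of the bump: a grey square-edged ridge across the dispenser's base plate, 6 (x) x 60 (y) mm, 7 mm high above the plate, at dispenser x -57. Axes as the dispenser's.
- hood (a point): Middle of the front edge of the clear hood's top. The hood spans dispenser x 50..140; underside 52 mm, top 58 mm above the table. Under it, at x 106, a solid stop ends the slide's travel.
- stub_seat (a point): Middle of the foot of the aluminium stub, on top of the hood (58 mm above the table, dispenser x 100, y 0): where the middle of the tube's open foot is when fully down. Axes as the dispenser's. Stub 36 x 36 mm, square to the dispenser, 40 mm high plus a 10 mm taper to 26 x 26 mm. The spring button is in its +x face.
- spring (a joint): Spring button in the stub's +x face, 12 mm wide, 17 to 31 mm above the stub's foot, sloped upper side. 0 = fully out (6 mm proud at its lower edge), grows as it is pushed in, at most 0.007 m. Spring 1 N out, 3.5 N fully in; the tube's foot wedges it in when pushed down with about 5 to 12 N; it pops out through the hole in the last 3 mm.
- slide: Grey serving slide, loose, 250 g. Origin under its middle at the level of its feet (6 mm above the table when down), x along the dispenser's x. Tray 58 x 166 mm, handle at x -75. Feet 9 mm high: one under the handle (x -80..-70, 30 mm wide), two at x 20, y +-70 that pass beside the bump. Out at the start: x about 0 in the dispenser's frame; home: about 77 mm.
- compartment (a point): Middle of the floor of the slide's middle compartment. Three open compartments, 50 x 50 mm, in a row along the slide's y at -54, 0, +54 mm from here; floor 13 mm above the slide's feet, rim 4 mm above the floor. Axes as the slide's.
- handle (a point): Grip point of the slide's handle, 40 mm above its feet: an upright tab 14 (x) x 16 (y) mm, top 12 mm above this point. Axes as the slide's. The foot below it stands before the bump, which blocks the slide until the handle is lifted at least 8 mm (about 2 N; 12 mm is ample, the rear feet may stay down); beyond the bump it slides freely, foot down.
- tube: White square refill tube, closed on top, 220 g, upright on the table. Outside 48 x 48 mm, inside 40 x 40 mm, 130 mm high, plus a grey rib on top (44 mm along x, 10 mm along y, 8 mm high). Origin in the middle of the open foot, z up. A hole 18 mm wide and 18 mm high goes through the +x and the -x wall, 14 to 32 mm above the foot; the rib points along the holes; either way round fits.
- tub: Open grey tub for left-over tablets, fixed to the table, 160 (x) x 120 (y) x 40 mm high, walls and floor 4 mm. Origin under its middle.
- tablet0: White round laundry tablet, 36 mm across, 18 mm thick, 25 g; origin at its centre, z along its axis. Lies flat on the table to begin with. There are four to six tablets; None if absent.
- tablet1: White round laundry tablet, 36 mm across, 18 mm thick, 25 g; origin at its centre, z along its axis. Lies flat on the table to begin with. There are four to six tablets; None if absent.
- tablet2: White round laundry tablet, 36 mm across, 18 mm thick, 25 g; origin at its centre, z along its axis. Lies flat on the table to begin with. There are four to six tablets; None if absent.
- tablet3: White round laundry tablet, 36 mm across, 18 mm thick, 25 g; origin at its centre, z along its axis. Lies flat on the table to begin with. There are four to six tablets; None if absent.
- tablet4: White round laundry tablet, 36 mm across, 18 mm thick, 25 g; origin at its centre, z along its axis. Lies flat on the table to begin with. There are four to six tablets; None if absent.
- tablet5: White round laundry tablet, 36 mm across, 18 mm thick, 25 g; origin at its centre, z along its axis. Lies flat on the table to begin with. There are four to six tablets; None if absent.
- jar: Glass jar, 80 mm across, 90 mm high, standing; not to be knocked over. Origin under its middle.
- scoop: Small clear measuring cup, 48 mm across, 35 mm high, standing among the tablets; not part of the job. Origin under its middle.
- peg_a: Wooden clothes peg 72 x 10 x 12 mm, lying; not part of the job.

How it is judged (in metres and radians):
On the way, in this order (a step that is already met when the one before it is completed fails the run):
1. one tablet lies flat in each of the three compartments while the slide is still out (((x of tablet0 in the frame of slide between -0.011 and 0.011 m and y of tablet0 in the frame of slide between -0.065 and -0.043 m and z of tablet0 in the frame of slide between 0.016 and 0.028 m) or (x of tablet1 in the frame of slide between -0.011 and 0.011 m and y of tablet1 in the frame of slide between -0.065 and -0.043 m and z of tablet1 in the frame of slide between 0.016 and 0.028 m) or (x of tablet2 in the frame of slide between -0.011 and 0.011 m and y of tablet2 in the frame of slide between -0.065 and -0.043 m and z of tablet2 in the frame of slide between 0.016 and 0.028 m) or (x of tablet3 in the frame of slide between -0.011 and 0.011 m and y of tablet3 in the frame of slide between -0.065 and -0.043 m and z of tablet3 in the frame of slide between 0.016 and 0.028 m) or (x of tablet4 in the frame of slide between -0.011 and 0.011 m and y of tablet4 in the frame of slide between -0.065 and -0.043 m and z of tablet4 in the frame of slide between 0.016 and 0.028 m) or (x of tablet5 in the frame of slide between -0.011 and 0.011 m and y of tablet5 in the frame of slide between -0.065 and -0.043 m and z of tablet5 in the frame of slide between 0.016 and 0.028 m)) and ((x of tablet0 in the frame of slide between -0.011 and 0.011 m and y of tablet0 in the frame of slide between -0.011 and 0.011 m and z of tablet0 in the frame of slide between 0.016 and 0.028 m) or (x of tablet1 in the frame of slide between -0.011 and 0.011 m and y of tablet1 in the frame of slide between -0.011 and 0.011 m and z of tablet1 in the frame of slide between 0.016 and 0.028 m) or (x of tablet2 in the frame of slide between -0.011 and 0.011 m and y of tablet2 in the frame of slide between -0.011 and 0.011 m and z of tablet2 in the frame of slide between 0.016 and 0.028 m) or (x of tablet3 in the frame of slide between -0.011 and 0.011 m and y of tablet3 in the frame of slide between -0.011 and 0.011 m and z of tablet3 in the frame of slide between 0.016 and 0.028 m) or (x of tablet4 in the frame of slide between -0.011 and 0.011 m and y of tablet4 in the frame of slide between -0.011 and 0.011 m and z of tablet4 in the frame of slide between 0.016 and 0.028 m) or (x of tablet5 in the frame of slide between -0.011 and 0.011 m and y of tablet5 in the frame of slide between -0.011 and 0.011 m and z of tablet5 in the frame of slide between 0.016 and 0.028 m)) and ((x of tablet0 in the frame of slide between -0.011 and 0.011 m and y of tablet0 in the frame of slide between 0.043 and 0.065 m and z of tablet0 in the frame of slide between 0.016 and 0.028 m) or (x of tablet1 in the frame of slide between -0.011 and 0.011 m and y of tablet1 in the frame of slide between 0.043 and 0.065 m and z of tablet1 in the frame of slide between 0.016 and 0.028 m) or (x of tablet2 in the frame of slide between -0.011 and 0.011 m and y of tablet2 in the frame of slide between 0.043 and 0.065 m and z of tablet2 in the frame of slide between 0.016 and 0.028 m) or (x of tablet3 in the frame of slide between -0.011 and 0.011 m and y of tablet3 in the frame of slide between 0.043 and 0.065 m and z of tablet3 in the frame of slide between 0.016 and 0.028 m) or (x of tablet4 in the frame of slide between -0.011 and 0.011 m and y of tablet4 in the frame of slide between 0.043 and 0.065 m and z of tablet4 in the frame of slide between 0.016 and 0.028 m) or (x of tablet5 in the frame of slide between -0.011 and 0.011 m and y of tablet5 in the frame of slide between 0.043 and 0.065 m and z of tablet5 in the frame of slide between 0.016 and 0.028 m)) and x of slide in the frame of dispenser below 0.03 m), for 0.2 s.
2. the slide, with its three tablets, is fully home under the hood and down on the base (((x of tablet0 in the frame of slide between -0.011 and 0.011 m and y of tablet0 in the frame of slide between -0.065 and -0.043 m and z of tablet0 in the frame of slide between 0.016 and 0.028 m) or (x of tablet1 in the frame of slide between -0.011 and 0.011 m and y of tablet1 in the frame of slide between -0.065 and -0.043 m and z of tablet1 in the frame of slide between 0.016 and 0.028 m) or (x of tablet2 in the frame of slide between -0.011 and 0.011 m and y of tablet2 in the frame of slide between -0.065 and -0.043 m and z of tablet2 in the frame of slide between 0.016 and 0.028 m) or (x of tablet3 in the frame of slide between -0.011 and 0.011 m and y of tablet3 in the frame of slide between -0.065 and -0.043 m and z of tablet3 in the frame of slide between 0.016 and 0.028 m) or (x of tablet4 in the frame of slide between -0.011 and 0.011 m and y of tablet4 in the frame of slide between -0.065 and -0.043 m and z of tablet4 in the frame of slide between 0.016 and 0.028 m) or (x of tablet5 in the frame of slide between -0.011 and 0.011 m and y of tablet5 in the frame of slide between -0.065 and -0.043 m and z of tablet5 in the frame of slide between 0.016 and 0.028 m)) and ((x of tablet0 in the frame of slide between -0.011 and 0.011 m and y of tablet0 in the frame of slide between -0.011 and 0.011 m and z of tablet0 in the frame of slide between 0.016 and 0.028 m) or (x of tablet1 in the frame of slide between -0.011 and 0.011 m and y of tablet1 in the frame of slide between -0.011 and 0.011 m and z of tablet1 in the frame of slide between 0.016 and 0.028 m) or (x of tablet2 in the frame of slide between -0.011 and 0.011 m and y of tablet2 in the frame of slide between -0.011 and 0.011 m and z of tablet2 in the frame of slide between 0.016 and 0.028 m) or (x of tablet3 in the frame of slide between -0.011 and 0.011 m and y of tablet3 in the frame of slide between -0.011 and 0.011 m and z of tablet3 in the frame of slide between 0.016 and 0.028 m) or (x of tablet4 in the frame of slide between -0.011 and 0.011 m and y of tablet4 in the frame of slide between -0.011 and 0.011 m and z of tablet4 in the frame of slide between 0.016 and 0.028 m) or (x of tablet5 in the frame of slide between -0.011 and 0.011 m and y of tablet5 in the frame of slide between -0.011 and 0.011 m and z of tablet5 in the frame of slide between 0.016 and 0.028 m)) and ((x of tablet0 in the frame of slide between -0.011 and 0.011 m and y of tablet0 in the frame of slide between 0.043 and 0.065 m and z of tablet0 in the frame of slide between 0.016 and 0.028 m) or (x of tablet1 in the frame of slide between -0.011 and 0.011 m and y of tablet1 in the frame of slide between 0.043 and 0.065 m and z of tablet1 in the frame of slide between 0.016 and 0.028 m) or (x of tablet2 in the frame of slide between -0.011 and 0.011 m and y of tablet2 in the frame of slide between 0.043 and 0.065 m and z of tablet2 in the frame of slide between 0.016 and 0.028 m) or (x of tablet3 in the frame of slide between -0.011 and 0.011 m and y of tablet3 in the frame of slide between 0.043 and 0.065 m and z of tablet3 in the frame of slide between 0.016 and 0.028 m) or (x of tablet4 in the frame of slide between -0.011 and 0.011 m and y of tablet4 in the frame of slide between 0.043 and 0.065 m and z of tablet4 in the frame of slide between 0.016 and 0.028 m) or (x of tablet5 in the frame of slide between -0.011 and 0.011 m and y of tablet5 in the frame of slide between 0.043 and 0.065 m and z of tablet5 in the frame of slide between 0.016 and 0.028 m)) and x of slide in the frame of dispenser above 0.066 m and z of slide in the frame of dispenser below 0.0095 m and angle between slide's own z axis and vertical below 0.06 rad), for 0.2 s.
At the end, for the whole second after the job is handed in: Each compartment holds one flat tablet (within 11 mm of its middle); slide home (x at least 66 mm) and down (within 3.5 mm); other tablets in the tub; tube upright on the stub, within 3.5 mm of fully down, 5 mm sideways, 0.2 rad of turn; button out (under 2.5 mm); all at rest (all of step 2 and horizontal distance between tube and stub_seat below 0.005 m and z of tube in the frame of dispenser between 0.054 and 0.0615 m and angle between tube's own z axis and vertical below 0.06 rad and angle between the x axis of tube and the x axis of dispenser, either way round below 0.2 rad and value of joint spring below 0.0025 m and linear speed of each of tablet0, tablet1, tablet2, tablet3, tablet4, tablet5, tube, slide below 0.02 m/s and ((x of tablet0 in the frame of slide between -0.011 and 0.011 m and y of tablet0 in the frame of slide between -0.065 and -0.043 m and z of tablet0 in the frame of slide between 0.016 and 0.028 m) or (x of tablet0 in the frame of slide between -0.011 and 0.011 m and y of tablet0 in the frame of slide between -0.011 and 0.011 m and z of tablet0 in the frame of slide between 0.016 and 0.028 m) or (x of tablet0 in the frame of slide between -0.011 and 0.011 m and y of tablet0 in the frame of slide between 0.043 and 0.065 m and z of tablet0 in the frame of slide between 0.016 and 0.028 m) or (x of tablet0 in the frame of tub between -0.076 and 0.076 m and y of tablet0 in the frame of tub between -0.056 and 0.056 m and z of tablet0 in the frame of tub between 0.004 and 0.045 m)) and ((x of tablet1 in the frame of slide between -0.011 and 0.011 m and y of tablet1 in the frame of slide between -0.065 and -0.043 m and z of tablet1 in the frame of slide between 0.016 and 0.028 m) or (x of tablet1 in the frame of slide between -0.011 and 0.011 m and y of tablet1 in the frame of slide between -0.011 and 0.011 m and z of tablet1 in the frame of slide between 0.016 and 0.028 m) or (x of tablet1 in the frame of slide between -0.011 and 0.011 m and y of tablet1 in the frame of slide between 0.043 and 0.065 m and z of tablet1 in the frame of slide between 0.016 and 0.028 m) or (x of tablet1 in the frame of tub between -0.076 and 0.076 m and y of tablet1 in the frame of tub between -0.056 and 0.056 m and z of tablet1 in the frame of tub between 0.004 and 0.045 m)) and ((x of tablet2 in the frame of slide between -0.011 and 0.011 m and y of tablet2 in the frame of slide between -0.065 and -0.043 m and z of tablet2 in the frame of slide between 0.016 and 0.028 m) or (x of tablet2 in the frame of slide between -0.011 and 0.011 m and y of tablet2 in the frame of slide between -0.011 and 0.011 m and z of tablet2 in the frame of slide between 0.016 and 0.028 m) or (x of tablet2 in the frame of slide between -0.011 and 0.011 m and y of tablet2 in the frame of slide between 0.043 and 0.065 m and z of tablet2 in the frame of slide between 0.016 and 0.028 m) or (x of tablet2 in the frame of tub between -0.076 and 0.076 m and y of tablet2 in the frame of tub between -0.056 and 0.056 m and z of tablet2 in the frame of tub between 0.004 and 0.045 m)) and ((x of tablet3 in the frame of slide between -0.011 and 0.011 m and y of tablet3 in the frame of slide between -0.065 and -0.043 m and z of tablet3 in the frame of slide between 0.016 and 0.028 m) or (x of tablet3 in the frame of slide between -0.011 and 0.011 m and y of tablet3 in the frame of slide between -0.011 and 0.011 m and z of tablet3 in the frame of slide between 0.016 and 0.028 m) or (x of tablet3 in the frame of slide between -0.011 and 0.011 m and y of tablet3 in the frame of slide between 0.043 and 0.065 m and z of tablet3 in the frame of slide between 0.016 and 0.028 m) or (x of tablet3 in the frame of tub between -0.076 and 0.076 m and y of tablet3 in the frame of tub between -0.056 and 0.056 m and z of tablet3 in the frame of tub between 0.004 and 0.045 m)) and ((x of tablet4 in the frame of slide between -0.011 and 0.011 m and y of tablet4 in the frame of slide between -0.065 and -0.043 m and z of tablet4 in the frame of slide between 0.016 and 0.028 m) or (x of tablet4 in the frame of slide between -0.011 and 0.011 m and y of tablet4 in the frame of slide between -0.011 and 0.011 m and z of tablet4 in the frame of slide between 0.016 and 0.028 m) or (x of tablet4 in the frame of slide between -0.011 and 0.011 m and y of tablet4 in the frame of slide between 0.043 and 0.065 m and z of tablet4 in the frame of slide between 0.016 and 0.028 m) or (x of tablet4 in the frame of tub between -0.076 and 0.076 m and y of tablet4 in the frame of tub between -0.056 and 0.056 m and z of tablet4 in the frame of tub between 0.004 and 0.045 m)) and ((x of tablet5 in the frame of slide between -0.011 and 0.011 m and y of tablet5 in the frame of slide between -0.065 and -0.043 m and z of tablet5 in the frame of slide between 0.016 and 0.028 m) or (x of tablet5 in the frame of slide between -0.011 and 0.011 m and y of tablet5 in the frame of slide between -0.011 and 0.011 m and z of tablet5 in the frame of slide between 0.016 and 0.028 m) or (x of tablet5 in the frame of slide between -0.011 and 0.011 m and y of tablet5 in the frame of slide between 0.043 and 0.065 m and z of tablet5 in the frame of slide between 0.016 and 0.028 m) or (x of tablet5 in the frame of tub between -0.076 and 0.076 m and y of tablet5 in the frame of tub between -0.056 and 0.056 m and z of tablet5 in the frame of tub between 0.004 and 0.045 m))); the robot touches nothing.
It fails at once if the jar is knocked over (angle between jar's own z axis and vertical above 0.5 rad).
Of tablet0, tablet1, tablet2, tablet3, tablet4, tablet5 only 4 to 6 are there at a start; the rules pass over those that are not, and their reading is None.
At some moment in a run one of tablet0, tablet1, tablet2, tablet3, tablet4, tablet5 may be knocked a few centimetres aside while the robot is not near it.
It also fails if it takes over 210 s, if anything falls off the work surface, if the arm or the gripper's body presses on something with over 40 N, if the wrist force passes 120 N, or if a joint passes its speed limit or range.

## Robot

A 6-joint arm with a two-finger parallel gripper is mounted at the origin on the work surface. World frame = base frame: x ahead of the robot, y to its left, z up, the work surface at z = 0. Lengths are in m, angles in degrees, forces in N, time in s.
With the tool pointing down it reaches from about 0.325 to 0.85 m from the base axis. Payload 15.5 kg.
Tool frame: the origin (TCP) lies midway between the tips of the shut fingers; the grasp point (between the pads) lies 19 mm behind it; z points along the fingers, y is the line along which they close (so a half turn about z gives the same grasp; the last joint's range is limited). The gripper opens to 91 mm and grips with 3 to 60 N. Pads are 32 mm wide; open, the fingers measure 118 mm over their backs; the gripper's body (76 mm by 178 mm) begins 60 mm behind the grasp point.
Start: joints at [63.169, 28.281, 77.091, -0, 74.628, -5.472], TCP at [0.228, 0.582, 0.214] pointing down, gripper open.
Joint ranges: [-166.48, 166.48], [-47.26, 123.95], [12.59, 153.08], [-70.14, 250.14], [6.76, 159.57], [-176.63, 176.63]. Speed limits (degrees/s): [108.29, 108.29, 147.25, 172.46, 172.46, 172.46].

## Interface

Orientations are given as a 3x3 rotation matrix whose columns are the frame's x, y, z axes.
In Python, from bench import ctrl gives the robot as it stands. The module is installed in compiled form; this text tells all that it offers. Calls block until the motion is done:
- ctrl.goto(position, orientation): joint-space move of the TCP to a pose.
- ctrl.move_l(position, vel=0.15, ori=None, contact_N=None): straight line of the TCP; ori=None keeps the orientation; vel is the mean speed in m/s. With contact_N (N) it stops when the force on the tool has changed by that much, and returns True; else False.
- ctrl.movej(angles): joint-space move.
- ctrl.command_gripper(opening): opening from 0.0 (shut) to 1.0 (fully open); the grip force is fixed at half the most; returns when the fingers have stopped.
- ctrl.sleep(seconds).
- ctrl.ik(position, orientation): joint angles nearest the present ones, or None.
- ctrl.read_camera(name): name is "scene" or "top" or "wrist"; returns the picture (400x640x3 uint8, blue, green, red); there is no depth.
- ctrl.camera_params(name): a dict with "fx", "fy", "cx", "cy" (pixels), "pose" (4x4, takes a point from camera to world coordinates); the wrist camera has in their place "T_tool_cam" (4x4, takes a point from camera to tool coordinates, whose origin is the TCP and whose axes are the flange's). Camera axes: x right, y up, looking along -z (the intrinsics and any distortion apply to the point x, -y, -z); pixel columns grow to the right and rows downward; lengths in m; the calibration is good to about 2 mm. A picture is of the moment at which its call begins: read the wrist's pose just before it. camera_params takes no time and is no camera call.
A pose or a line that the arm cannot do raises ctrl.MotionError and nothing moves.
- ctrl.sign_off(): hands the job in; it is judged then, once.
Readings, each from a call of its own:
- ctrl.current_t(): time.
- ctrl.current_q(): joint angles.
- ctrl.current_dq(): joint speeds.
- ctrl.current_effort(): joint torques, N m.
- ctrl.current_tool_pos(): TCP position.
- ctrl.current_eef_rot(): TCP orientation.
- ctrl.current_contact_force(): force on the tool from outside, world axes, zero at the start.
- ctrl.current_wrist_torque(): the same for the moment, N m.
- ctrl.current_grip_width(): opening from 0.0 (shut) to 1.0 (fully open).
- ctrl.current_grasp_force(): force on a finger pad.
Only numpy, scipy, OpenCV 4.12 (cv2) and the standard library are available. Lean on these libraries where they do the work, as an engineer would, in place of code of your own. Each camera call takes 0.05 s, during which the arm holds its last target. There are 200 camera calls.

## Working session

There is one attempt and no reset: what is moved stays moved. The work goes in short steps, each a Python script; the robot and the scene stay as the last script left them, time stands still between calls to the robot, and variables do not carry over. Pictures are saved under pics/ and viewed, at most 14 in all, crops included, and the job is handed in when it is done.

```bash
mkdir -p pics; ls
python3 - <<'E'
from bench import ctrl
import cv2,numpy as np
np.set_printoptions(precision=4,suppress=True)
for n in ("scene","top"):
    im=ctrl.read_camera(n); cv2.imwrite(f"pics/{n}0.png",im)
for n in ("scene","top","wrist"):
    print(n,ctrl.camera_params(n))
print(ctrl.current_t(),ctrl.current_eef_rot())
E
```

```text
pics
scene {'fx': 436.95617562854414, 'fy': 436.95617562854414, 'cx': 317.5436792937415, 'cy': 189.93823056512687, 'pose': array([[ 0.7988, -0.436 ,  0.4145,  1.0148],
       [ 0.6014,  0.5956, -0.5325, -0.6454],
       [-0.0147,  0.6746,  0.738 ,  0.9471],
       [ 0.    ,  0.    ,  0.    ,  1.    ]])}
top {'fx': 431.94313875884353, 'fy': 431.94313875884353, 'cx': 323.27768066331265, 'cy': 194.70594562039847, 'pose': array([[ 0.021 ,  0.9836, -0.1789,  0.3677],
       [-0.9998,  0.0209, -0.0024, -0.0525],
       [ 0.0014,  0.1789,  0.9839,  1.1086],
       [ 0.    ,  0.    ,  0.    ,  1.    ]])}
wrist {'fx': 348.1703926158169, 'fy': 348.1703926158169, 'cx': 319.6703795815762, 'cy': 205.73334505990067, 'T_tool_cam': array([[-0.0001,  0.957 ,  0.2899,  0.0828],
       [ 1.    , -0.0002,  0.001 , -0.0012],
       [ 0.001 ,  0.2899, -0.957 , -0.1707],
       [ 0.    ,  0.    ,  0.    ,  1.    ]])}
0.1 [[-0.9313  0.3642 -0.0005]
 [ 0.3642  0.9313 -0.001 ]
 [ 0.0001 -0.0011 -1.    ]]
```

View pics/top0.png

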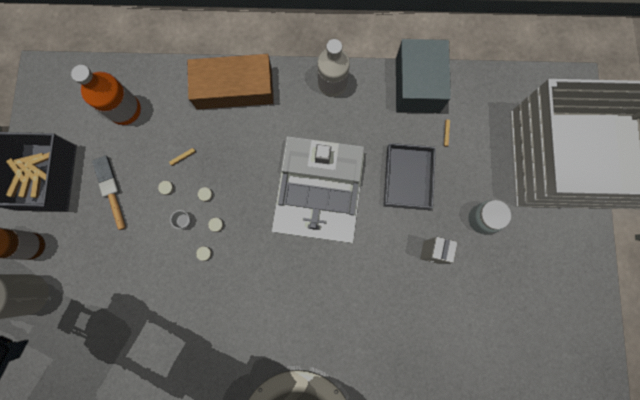

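View pics/scene0.png

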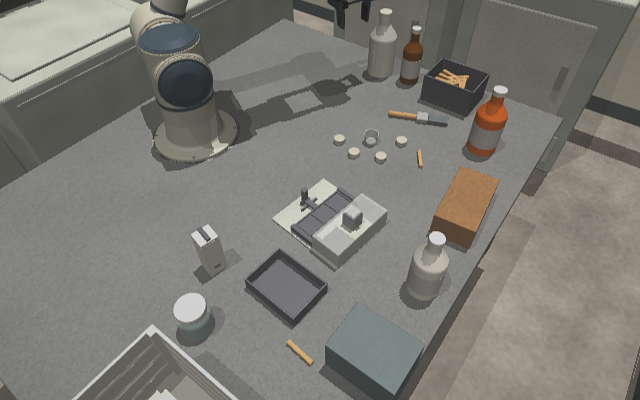

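Top view: four tablets near (166,188), (205,195), (216,225), (204,254), with the scoop at (180,220). The dispenser is at (318,190), tub (408,177), tube (444,250) and jar (491,216). The scene view confirms four tablets.

```bash
cat > h.py <<'E'
from bench import ctrl
import cv2,numpy as np
np.set_printoptions(precision=4,suppress=True)
def campose(n):
    p=ctrl.camera_params(n)
    if n!="wrist": return p,p["pose"]
    T=np.eye(4);T[:3,:3]=ctrl.current_eef_rot();T[:3,3]=ctrl.current_tool_pos()
    return p,T@p["T_tool_cam"]
def shot(n,save=None):
    p,T=campose(n); im=ctrl.read_camera(n)
    if save: cv2.imwrite(f"pics/{save}.png",im)
    return im,p,T
def cast(p,T,uv,z):
    u,v=uv; d=T[:3,:3]@np.array([(u-p["cx"])/p["fx"],-(v-p["cy"])/p["fy"],-1.])
    return T[:3,3]+d*(z-T[2,3])/d[2]
def proj(p,T,X):
    c=T[:3,:3].T@(np.asarray(X,float)-T[:3,3]); return np.array([p["cx"]+p["fx"]*c[0]/-c[2],p["cy"]-p["fy"]*c[1]/-c[2]])
def down(yaw):  # tool z down, tool y (closing) at world angle yaw deg
    a=np.radians(yaw); y=np.array([np.cos(a),np.sin(a),0]); z=np.array([0,0,-1.])
    return np.stack([np.cross(y,z),y,z],1)
E
python3 - <<'E'
from h import *
im=cv2.imread("pics/top0.png"); p,T=campose("top")
P=lambda u,v,z:cast(p,T,(u,v),z)
for n,uv,z in [("t",(166,188),.018),("t",(205,195),.018),("t",(216,225),.018),("t",(204,254),.018),("scoop",(180,220),.035),
 ("hoodL",(287,138),.058),("hoodR",(364,146),.058),("baseL",(274,235),.006),("baseR",(354,242),.006),("stub",(322,152),.108),("handle",(315,212),.058),
 ("tub a",(389,146),.04),("tub b",(434,147),.04),("tub c",(432,209),.04),("tub d",(385,205),.04),("tuberib",(446,243),.138),("jar",(494,216),.09)]: print(n,P(*uv,z))
s=cv2.resize(im[120:275,150:530],None,fx=2,fy=2,interpolation=cv2.INTER_CUBIC); cv2.imwrite("pics/topz.png",s)
print(down(0), ctrl.ik([0.45,0.2,0.2],down(110)),ctrl.ik([0.45,0.2,0.2],down(-70)))
E
```

```text
t [0.575 0.355 0.018]
t [0.5588 0.2535 0.018 ]
t [0.4823 0.2202 0.018 ]
t [0.4089 0.2455 0.018 ]
scoop [0.4911 0.3067 0.035 ]
hoodL [0.7027 0.045  0.058 ]
hoodR [ 0.6859 -0.1501  0.058 ]
baseL [0.4611 0.0737 0.006 ]
baseR [ 0.4476 -0.1305  0.006 ]
stub [ 0.6537 -0.0448  0.108 ]
handle [ 0.5152 -0.0305  0.058 ]
tub a [ 0.6927 -0.2159  0.04  ]
tub b [ 0.6925 -0.3314  0.04  ]
tub c [ 0.5315 -0.3224  0.04  ]
tub d [ 0.5391 -0.2049  0.04  ]
tuberib [ 0.4402 -0.3272  0.138 ]
jar [ 0.5101 -0.4568  0.09  ]
[[-0.  1.  0.]
 [ 1.  0.  0.]
 [ 0.  0. -1.]] [ 17.011   18.6111  96.4314  -0.      64.9575 -92.989 ] [17.011  18.6111 96.4314 -0.     64.9575 87.011 ]
```

View pics/topz.png

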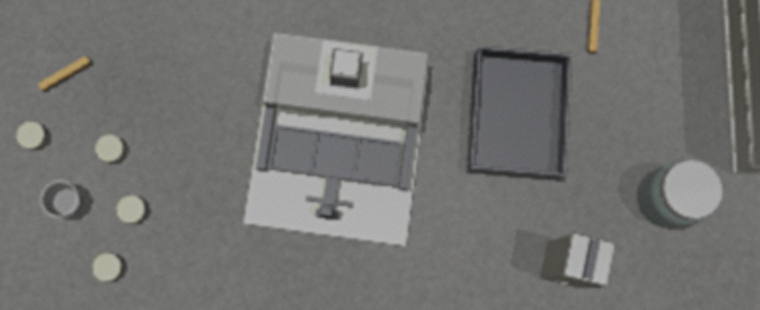

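Run:
```python
from h import *
for n,pos in [("w_tab",[.47,.28,.30]),("w_disp",[.53,-.035,.27]),("w_tube",[.45,-.30,.32])]:
    ctrl.goto(pos,down(90)); im,p,T=shot("wrist",n); np.savez(f"{n}.npz",T=T); print(n,ctrl.current_t(),T[:3,3])
    if n=="w_tab":
        hsv=cv2.cvtColor(im,cv2.COLOR_BGR2HSV); m=cv2.inRange(hsv,(22,25,120),(45,120,255))
        m=cv2.morphologyEx(m,cv2.MORPH_OPEN,np.ones((3,3)))
        k,l,s,c=cv2.connectedComponentsWithStats(m)
        for i in range(1,k):
            if s[i,4]>150: print(c[i],s[i],cast(p,T,c[i],.018))
a=np.hstack([cv2.imread("pics/w_tab.png"),cv2.imread("pics/w_tube.png")]);cv2.imwrite("pics/pair.png",cv2.resize(a,(800,250),interpolation=cv2.INTER_AREA))
```

```text
w_tab 1.625 [0.3865 0.2796 0.4705]
[627.3052 262.8964] [615 239  25  44 521] [0.6083 0.7183 0.018 ]
w_disp 2.9 [ 0.4469 -0.0351  0.4408]
w_tube 4.0417 [ 0.3673 -0.3     0.4905]
```

View pics/pair.png

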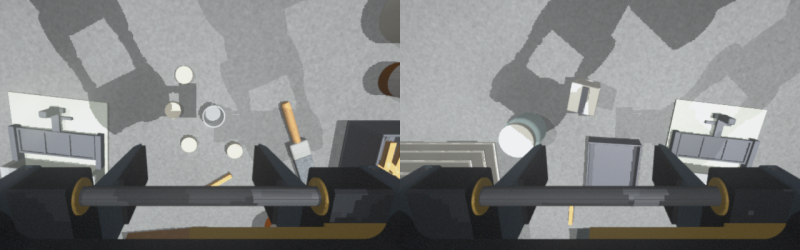

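View pics/w_disp.png

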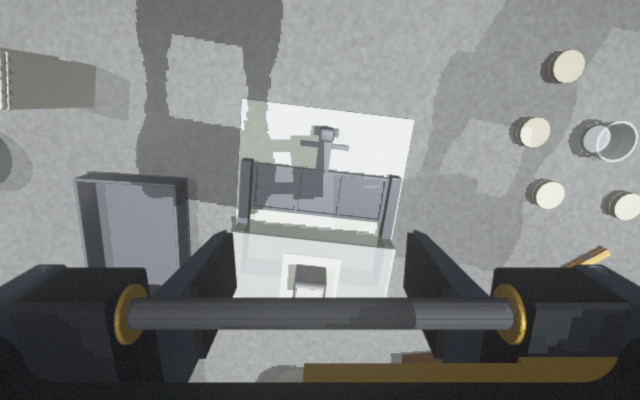

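The wrist view of the dispenser shows the base's near corners at about (242,101) and (414,120), the handle at (323,132), the bump at (325,146) and the tray at rows 165–215. The tablets are at (568,66), (534,131), (547,193) and (624,206).

Run:
```python
from h import *
im=cv2.imread("pics/w_disp.png")
cv2.imwrite("pics/dz.png",cv2.resize(im[95:245,225:425],None,fx=4,fy=4,interpolation=cv2.INTER_CUBIC))
hsv=cv2.cvtColor(im,cv2.COLOR_BGR2HSV)
for u,v in [(568,62),(534,127),(547,190),(624,203),(500,100),(600,140),(430,200),(350,110)]: print((u,v),hsv[v,u])
```

```text
(568, 62) [ 25  21 223]
(534, 127) [ 25  15 226]
(547, 190) [ 36  11 238]
(624, 203) [ 39  11 237]
(500, 100) [102   8 156]
(600, 140) [100   7 210]
(430, 200) [ 90   8 160]
(350, 110) [105   3 175]
```

View pics/dz.png

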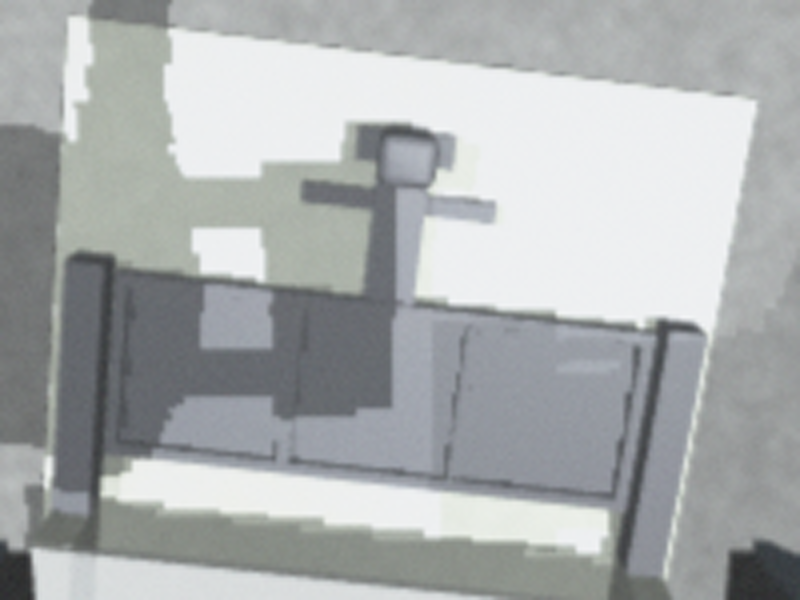

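Run:
```python
from h import *
im=cv2.imread("pics/w_disp.png"); T=np.load("w_disp.npz")["T"]; p=ctrl.camera_params("wrist")
C=lambda x,y,z:cast(p,T,(225+x/4-.375,95+y/4-.375),z)
a,b=C(68,16,.006),C(757,101,.006); d=b-a; yaw=np.degrees(np.arctan2(-d[0],d[1])); print("base",a,b,np.linalg.norm(d),yaw)
c,s=np.cos(np.radians(yaw)),np.sin(np.radians(yaw)); R=np.array([[c,-s],[s,c]])
o=(a+b)[:2]/2+R@[.1,0]; print("origin",o)
D=lambda q:R.T@(q[:2]-o)
for n,(x,y),z in [("bumpL",(302,192),.013),("bumpR",(496,212),.013),("handle",(408,158),.058),("trayNR",(655,328),.023),("trayNL",(118,270),.023),("trayFL",(105,455),.023),("trayFR",(615,507),.023),("div1",(305,300),.023),("div2",(463,330),.023),("gL26",(65,258),.026),("gL32",(65,258),.032),("gR26",(705,333),.026),("gR32",(705,333),.032),("hood",(35,548),.058)]:
    print(n,D(C(x,y,z)))
hsv=cv2.cvtColor(im,cv2.COLOR_BGR2HSV); m=cv2.inRange(hsv,(15,8,200),(60,60,255)); m[:,:430]=0
m=cv2.morphologyEx(m,cv2.MORPH_OPEN,np.ones((3,3)))
k,l,st,ce=cv2.connectedComponentsWithStats(m)
for i in range(1,k):
    if st[i,4]>150:
        X=cast(p,T,ce[i],.018); w=st[i,2]*(T[2,3]-.018)/p["fx"]; print(ce[i],st[i],X,w)
```

```text
base [ 0.445  -0.1285  0.006 ] [0.4695 0.079  0.006 ] 0.20898465857362516 -6.732472684394511
origin [ 0.5565 -0.0365]
bumpL [-0.0573 -0.0295]
bumpR [-0.0583  0.0299]
handle [-0.0752 -0.0001]
trayNR [-0.0303  0.0822]
trayNL [-0.0288 -0.0819]
trayFL [ 0.0302 -0.0823]
trayFR [0.0283 0.0797]
div1 [-0.0263 -0.0249]
div2 [-0.0228  0.024 ]
gL26 [-0.0311 -0.0974]
gL32 [-0.0322 -0.0962]
gR26 [-0.0311  0.0969]
gR32 [-0.0323  0.0953]
hood [ 0.0496 -0.095 ]
[568.8132  65.8803] [554  50  31  32 760] [0.4094 0.2463 0.018 ] 0.037644281354741495
[534.9548 132.0121] [521 118  29  29 663] [0.4828 0.2213 0.018 ] 0.035215618041532365
[550.2288 195.0119] [537 182  28  27 590] [0.5605 0.2544 0.018 ] 0.0340012863849278
[627.7966 206.725 ] [615 194  25  26 531] [0.5758 0.3558 0.018 ] 0.03035829141511411
```

```bash
cat >> h.py <<'E'
YAW=-6.73; O=np.array([.5565,-.0365]); _a=np.radians(YAW)
RD=np.array([[np.cos(_a),-np.sin(_a)],[np.sin(_a),np.cos(_a)]])
def W(x,y,z): return np.append(O+RD@[x,y],z)
def find(exp,rad=.06,save=None):
    im,p,T=shot("wrist",save); hsv=cv2.cvtColor(im,cv2.COLOR_BGR2HSV)
    m=cv2.morphologyEx(cv2.inRange(hsv,(14,8,110),(60,90,255)),cv2.MORPH_OPEN,np.ones((3,3)))
    k,l,st,ce=cv2.connectedComponentsWithStats(m); best=[]
    for i in range(1,k):
        X=cast(p,T,ce[i],.018); A=st[i,4]*((T[2,3]-.018)/p["fx"])**2*1e6
        if 500<A<1700 and np.hypot(*(X[:2]-exp[:2]))<rad: best.append((np.hypot(*(X[:2]-exp[:2])),X,A))
    return sorted(best,key=lambda b:b[0])
def pick(exp,yaw,zt=.008):
    ctrl.goto([exp[0],exp[1],.18],down(yaw)); ctrl.command_gripper(.68)
    b=find(exp,save=f"pick{int(ctrl.current_t()*10)}"); print("found",b)
    if not b: return False
    X=b[0][1]; ctrl.move_l([X[0],X[1],.18],.3); ctrl.move_l([X[0],X[1],zt],.15)
    ctrl.command_gripper(0); w=ctrl.current_grip_width(); print("grip",w*91,ctrl.current_grasp_force())
    ctrl.move_l([X[0],X[1],.16],.25); return 33<ctrl.current_grip_width()*91<39
def place(x,y,z,yaw):
    P=W(x,y,z); ctrl.goto(W(x,y,.16),down(yaw)); ctrl.move_l(W(x,y,z+.03),.2)
    hit=ctrl.move_l(P,.05,contact_N=4); print("place",hit,ctrl.current_tool_pos(),P)
    ctrl.command_gripper(.50); ctrl.move_l(W(x,y,.16),.2)
E
python3 - <<'E'
from h import *
if pick([.4828,.2213],90+YAW): place(0,0,.028,90+YAW)
print(ctrl.current_t(),ctrl.current_contact_force())
E
```

```text
found [(np.float64(0.0014997694167560394), array([0.4814, 0.2218, 0.018 ]), np.float64(994.510702046165))]
grip 34.82876548134846 30.00107377767563
place True [ 0.5559 -0.0365  0.0272] [ 0.5565 -0.0365  0.028 ]
13.05 [0.5362 0.2133 0.2406]
```

Run:
```python
from h import *
im,p,T=shot("wrist","chk1")
if pick([.5605,.2544],YAW): place(0,.055,.028,YAW)
print(ctrl.current_t(),ctrl.current_contact_force())
ctrl.goto([.50,-.035,.27],down(90+YAW)); shot("wrist","chk2")
im=cv2.imread("pics/chk2.png");cv2.imwrite("pics/chk2z.png",cv2.resize(im[50:270,200:460],None,fx=2,fy=2,interpolation=cv2.INTER_CUBIC))
```

```text
found [(np.float64(0.002624199049864824), array([0.559 , 0.2565, 0.018 ]), np.float64(796.3612200891663))]
grip 35.04606659201974 30.000946819782257
place True [0.5624 0.0181 0.0272] [0.5629 0.0181 0.028 ]
21.7667 [-0.1267  0.2918 -0.6719]
```

View pics/chk2z.png

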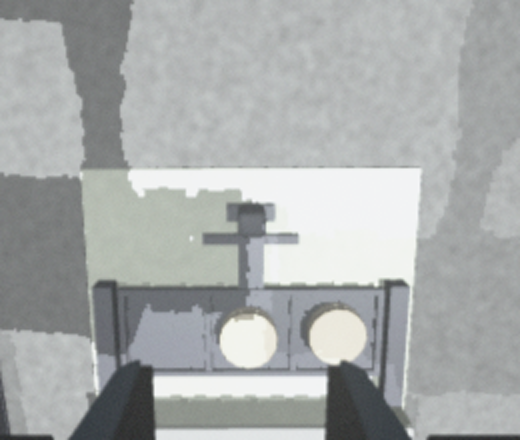

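The middle tablet at (248,338) and the +y tablet at (337,333) lie flat, well inside their compartments. The base edge is level in the picture, so the measured yaw is right.

Run:
```python
from h import *
if pick([.4094,.2463],YAW): place(0,-.055,.028,YAW)
print(ctrl.current_t(),ctrl.current_contact_force())
ctrl.goto([.50,-.035,.27],down(90+YAW)); im,p,T=shot("wrist","chk3")
for y in (-.054,0,.054):
    print(find(W(0,y,0),rad=.03)) # z plane .018, real .037
s=im[50:270,200:460]; cv2.imwrite("pics/chk3z.png",cv2.resize(s,None,fx=2,fy=2,interpolation=cv2.INTER_CUBIC))
```

```text
found [(np.float64(0.0031860800432765347), array([0.409 , 0.2495, 0.018 ]), np.float64(825.6905476392207))]
grip 34.448609897804715 30.001215934753418
place True [ 0.5495 -0.091   0.0272] [ 0.5501 -0.0911  0.028 ]
32.55 [ 0.2424 -0.0077 -0.2881]
[]
[]
[(np.float64(0.002199175184495182), array([0.5649, 0.0178, 0.018 ]), np.float64(997.6673562710527))]
```

View pics/chk3z.png

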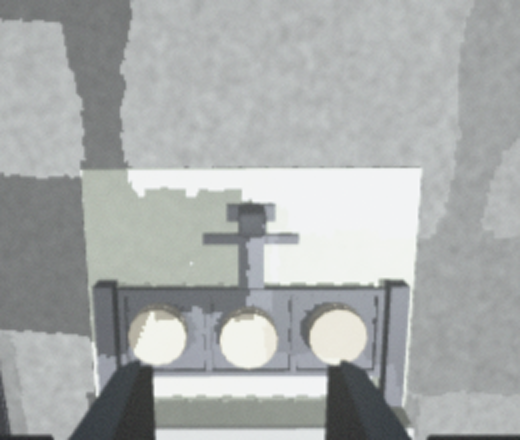

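All three tablets are flat in their compartments, at (158,335), (248,338) and (337,333). Next is the slide.

Run:
```python
from h import *
ctrl.goto(W(-.075,0,.14),down(90+YAW)); ctrl.command_gripper(.5)
print(ctrl.move_l(W(-.075,0,.027),.12,contact_N=6)); f0=ctrl.current_contact_force()
ctrl.command_gripper(0); print("w",ctrl.current_grip_width()*91,ctrl.current_contact_force())
x=-.075
ctrl.move_l(W(x,0,.039),.04); print("lift",ctrl.current_contact_force())
print(ctrl.move_l(W(x+.036,0,.039),.05,contact_N=10),ctrl.current_tool_pos(),ctrl.current_contact_force())
ctrl.move_l(W(x+.036,0,.0275),.04,contact_N=6); print(ctrl.current_tool_pos(),ctrl.current_contact_force())
ctrl.command_gripper(.3); ctrl.sleep(.3); ctrl.command_gripper(0)
c=ctrl.current_tool_pos(); hit=ctrl.move_l(W(x+.084,0,.0275),.05,contact_N=10)
q=ctrl.current_tool_pos(); print(hit,RD.T@(q[:2]-O),ctrl.current_contact_force(),ctrl.current_t())
shot("scene","s_home"); im,_,_=shot("top","t_home")
cv2.imwrite("pics/t_homez.png",cv2.resize(im[120:260,250:390],None,fx=4,fy=4,interpolation=cv2.INTER_CUBIC))
```

```text
False
w 15.74707601121293 [-1.0356  1.7563  6.2241]
lift [ 0.0485  0.0725 -3.0553]
False [ 0.5174 -0.0318  0.0389] [-0.4312 -0.1572 -3.1193]
[ 0.5175 -0.0319  0.0269] [ 0.0624 -0.2023  5.0131]
True [-0.0391  0.0001] [-0.7869  1.2527  6.7049] 39.5417
```

Run:
```python
from h import *
c=ctrl.current_tool_pos(); print(c,ctrl.current_grip_width()*91,ctrl.current_contact_force())
ctrl.move_l(W(-.039,0,c[2]+.0005),.02); print(ctrl.current_contact_force())
hit=ctrl.move_l(W(.009,0,c[2]+.0005),.04,contact_N=14)
q=ctrl.current_tool_pos(); print(hit,RD.T@(q[:2]-O),q,ctrl.current_contact_force(),ctrl.current_t())
im,_,_=shot("top"); im2,_,_=shot("scene")
a=cv2.resize(im[120:260,250:390],(400,400)); b=cv2.resize(im2[170:280,260:400],(509,400))[:,:400]
cv2.imwrite("pics/home.png",np.hstack([a,b]))
```

```text
[ 0.5177 -0.0318  0.027 ] 15.832217988084135 [-0.0557  0.304   6.4581]
[ 0.1912 -0.0594 -2.0737]
True [0.0002 0.0001] [ 0.5567 -0.0364  0.027 ] [-1.0207  1.1964  3.3224] 40.8167
```

View pics/home.png

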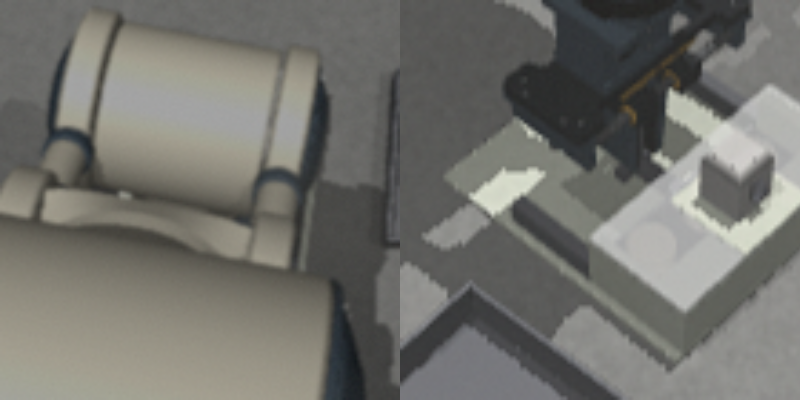

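The scene view shows the slide under the clear hood with its tablets. The handle is at dispenser x ≈ 0, so the slide is at about 75 mm, which counts as home. Now release the handle and take the leftover tablet to the tub.

Run:
```python
from h import *
ctrl.command_gripper(.5); ctrl.sleep(.2); q=ctrl.current_tool_pos(); ctrl.move_l([q[0],q[1],.2],.15)
ctrl.goto([.46,-.03,.25],down(90+YAW)); shot("wrist","after_home")
if pick([.5758,.3558],YAW):
    ctrl.goto([.614,-.268,.2],down(YAW)); im,p,T=shot("wrist","tub")
    ctrl.move_l([.614,-.268,.03],.2,contact_N=6); print(ctrl.current_tool_pos())
    ctrl.command_gripper(.6); ctrl.move_l([.614,-.268,.2],.25)
print(ctrl.current_t())
ctrl.goto([.46,-.33,.30],down(75)); im,p,T=shot("wrist","tube1"); np.savez("tube1.npz",T=T)
cv2.imwrite("pics/pair2.png",np.hstack([cv2.resize(im,(480,300)),cv2.resize(cv2.imread("pics/after_home.png")[0:300,160:480],(320,300))]))
print(proj(p,T,[.44,-.327,.138]))
```

```text
found []
46.1333
[318.3587 168.0288]
```

View pics/pair2.png

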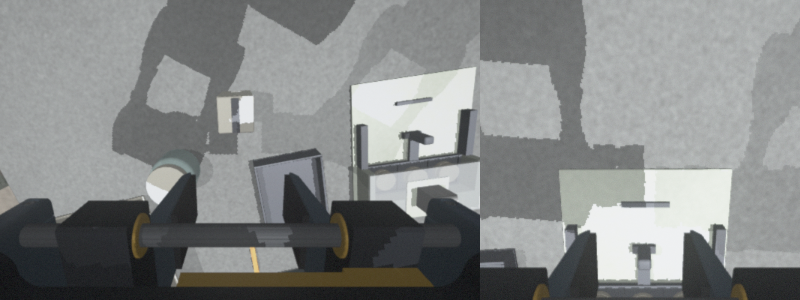

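The slide is home, with its handle clear of the bump. The tube top is near pixel (314,153). The leftover tablet is not where it was, so it has probably been knocked; look for it.

Run:
```python
from h import *
import glob,os
im=cv2.imread("pics/tube1.png")[115:190,275:350]
top,p,T=shot("top","top2")
a=cv2.resize(im,(450,450),interpolation=cv2.INTER_CUBIC); b=cv2.resize(top[140:290,130:245],(345,450),interpolation=cv2.INTER_CUBIC)
cv2.imwrite("pics/pair3.png",np.hstack([a,b]))
hsv=cv2.cvtColor(top,cv2.COLOR_BGR2HSV); m=cv2.inRange(hsv,(14,15,110),(60,90,255)); m[:, :100]=0; m[:,260:]=0
k,l,st,ce=cv2.connectedComponentsWithStats(m)
for i in range(1,k):
    if st[i,4]>40: print(ce[i],st[i],cast(p,T,ce[i],.018))
```

```text
[178.8269  31.5146] [ 100    6  160   51 7089] [1.0143 0.3576 0.018 ]
[179.6042 154.8125] [168 147  27  19  48] [0.6638 0.3272 0.018 ]
[164.5864 187.0988] [158 180  14  15 162] [0.5773 0.3589 0.018 ]
[188.3608 345.1054] [  100   273   160   127 12543] [0.1904 0.2679 0.018 ]
```

View pics/pair3.png

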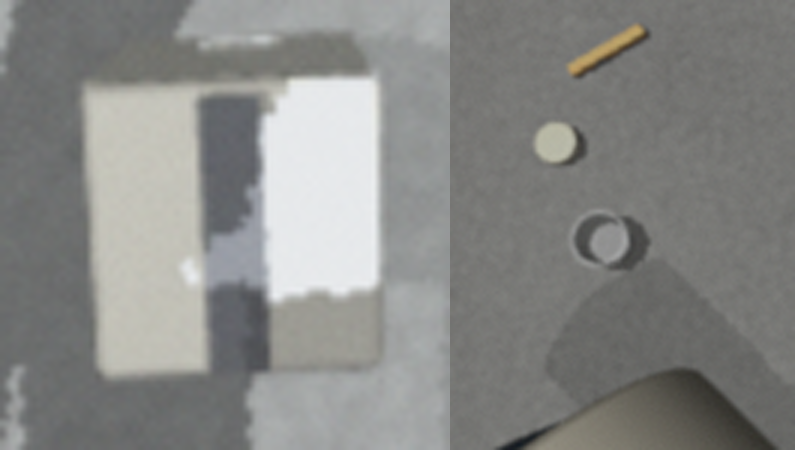

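The tablet is still at (0.577, 0.358): the wrist mask missed it because of the gripper's shadow. The tube's top face is clear, with corners in the crop at (85,82), (380,75), (380,365) and (100,375).

Run:
```python
from h import *
T=np.load("tube1.npz")["T"]; p=ctrl.camera_params("wrist")
C=lambda x,y,z:cast(p,T,(275+x/6-.42,115+y/6-.42),z)
a,b,c,d=[C(x,y,.130) for x,y in [(85,82),(380,75),(380,365),(100,375)]]
print(a,b,c,d,[np.linalg.norm(u-v) for u,v in [(a,b),(b,c),(c,d),(d,a)]],(a+b+c+d)/4)
r1,r2=C(232,95,.138),C(240,370,.138); ang=lambda v:np.degrees(np.arctan2(v[1],v[0]))
print("rib",(r1+r2)/2,ang(r2-r1),"edges",ang(d-a),ang(c-b),ang(b-a)-90,ang(c-d)-90)
# leftover tablet
ctrl.goto([.5765,.357,.15],down(90+YAW)); ctrl.command_gripper(.68)
ctrl.move_l([.5765,.357,.008],.15); ctrl.command_gripper(0); print("grip",ctrl.current_grip_width()*91)
ctrl.move_l([.5765,.357,.2],.25)
if ctrl.current_grip_width()*91>32:
    ctrl.goto([.614,-.268,.22],down(YAW)); shot("wrist","tub")
    ctrl.move_l([.614,-.268,.025],.2,contact_N=6); print(ctrl.current_tool_pos())
    ctrl.command_gripper(.6); ctrl.move_l([.614,-.268,.22],.25)
# tube seen from straight above: camera over it
ctrl.goto([.51,-.32,.34],down(80)); im,p,T=shot("wrist","tube2"); np.savez("tube2.npz",T=T); print(ctrl.current_t())
u,v=proj(p,T,[.44,-.33,.13]).astype(int); print(u,v)
cv2.imwrite("pics/tube2z.png",np.hstack([cv2.resize(im[max(v-40,0):v+40,u-40:u+40],(400,400),interpolation=cv2.INTER_CUBIC),cv2.resize(im[60:260,220:420],(400,400))]))
```

```text
[ 0.3969 -0.3448  0.13  ] [ 0.408  -0.2991  0.13  ] [ 0.4537 -0.3105  0.13  ] [ 0.4433 -0.3559  0.13  ] [np.float64(0.0470802796290326), np.float64(0.0470750411814344), np.float64(0.04654632222194297), np.float64(0.047691371818008414)] [ 0.4255 -0.3276  0.13  ]
rib [ 0.4256 -0.3275  0.138 ] -13.593775317618023 edges -13.465007390558629 -14.117417921021566 -13.653684659567219 -12.893416002324344
grip 34.70016475457956
[ 0.6147 -0.2683  0.0261]
60.475
299 116
```

View pics/tube2z.png

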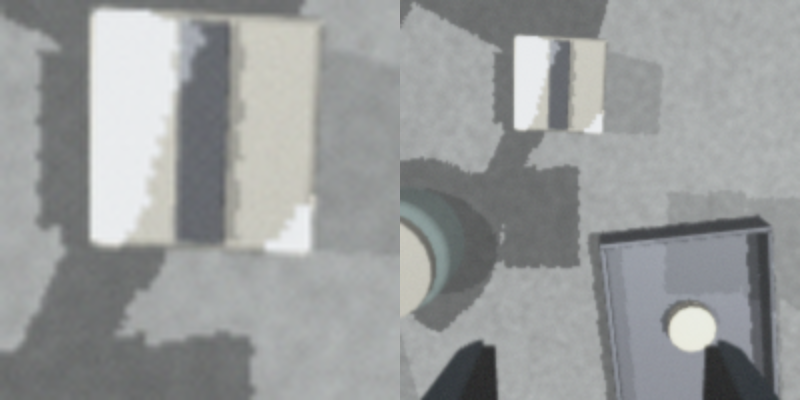

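The leftover tablet lies flat in the tub, at (691,328) in the right half. The tube's top corners in the left crop are (90,8), (322,20), (313,253) and (90,245). Next, check the stub from above before fitting the tube.

Run:
```python
from h import *
T=np.load("tube2.npz")["T"]; p=ctrl.camera_params("wrist")
q=[cast(p,T,(259+x/5-.4,76+y/5-.4),.130) for x,y in [(90,8),(322,20),(313,253),(90,245)]]; print(sum(q)/4,[np.linalg.norm(q[i]-q[i-1]) for i in range(4)])
ctrl.goto([.73,-.05,.30],down(90+YAW)); im,p,T=shot("wrist","stub"); np.savez("stub.npz",T=T)
u,v=proj(p,T,W(.1,0,.108)).astype(int); print(u,v)
for n,X in [("top c",W(.1,0,.108)),("foot -x-y",W(.082,-.018,.058)),("foot -x+y",W(.082,.018,.058)),("hoodL",W(.05,-.105,.058))]: print(n,(proj(p,T,X)-[u-40,v-40])*7.5)
cv2.imwrite("pics/stubz.png",cv2.resize(im[v-40:v+40,u-40:u+40],(600,600),interpolation=cv2.INTER_CUBIC))
```

```text
[ 0.4261 -0.3279  0.13  ] [np.float64(0.04749533652162496), np.float64(0.04767318535427931), np.float64(0.046843450985659264), np.float64(0.04755113877459582)]
315 109
top c [304.5139 307.1092]
foot -x-y [188.5018 174.3314]
foot -x+y [427.7984 173.9753]
hoodL [-407.3008  -53.7677]
```

View pics/stubz.png

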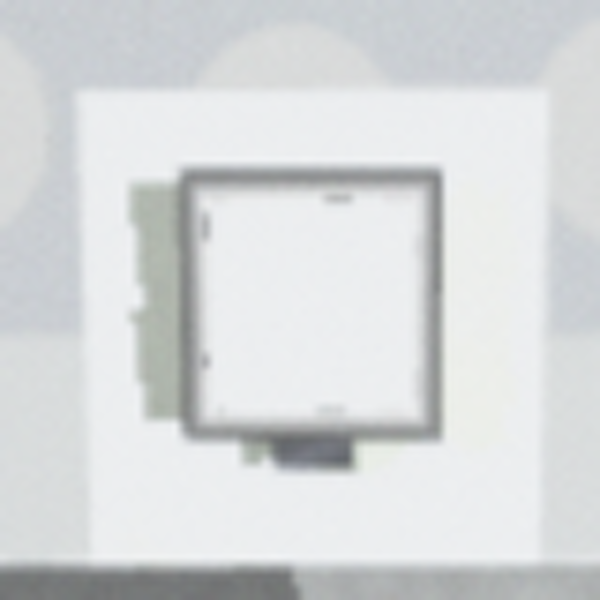

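Run:
```python
from h import *
X=[.4258,-.3277]
ctrl.goto([*X,.24],down(76.5)); ctrl.command_gripper(1.0)
print(ctrl.move_l([*X,.086],.15,contact_N=6)); ctrl.command_gripper(0); print("w",ctrl.current_grip_width()*91,ctrl.current_contact_force())
ctrl.move_l([*X,.25],.2); print("w",ctrl.current_grip_width()*91,ctrl.current_contact_force())
sx,sy=.0992,.0011
ctrl.goto(W(sx,sy,.26),down(90+YAW)); ctrl.move_l(W(sx,sy,.199),.1); ctrl.sleep(.3)
f=ctrl.current_contact_force(); print("hover",f,ctrl.current_tool_pos(),ctrl.current_t())
for z in (.180,.165,.155):
    h=ctrl.move_l(W(sx,sy,z),.04,contact_N=12); print(z,h,ctrl.current_tool_pos(),ctrl.current_contact_force()-f,ctrl.current_wrist_torque())
    if h: break
shot("scene","ins")
```

```text
False
w 48.185555585420005 [-0.6053  0.1924  1.6143]
w 47.803110750607885 [ 0.4243  0.029  -3.0739]
hover [ 0.6641 -0.8659 -1.8814] [ 0.6553 -0.047   0.1994] 69.3833
0.18 False [ 0.6552 -0.047   0.1799] [0.1286 0.8238 0.2672] [ 0.0162  0.0119 -0.0424]
0.165 False [ 0.6553 -0.0471  0.1649] [ 0.4335  0.4572 -0.8613] [ 0.0498 -0.5421  0.0536]
0.155 False [ 0.6549 -0.047   0.1545] [ 2.2572  0.7393 -2.8151] [-0.0529 -0.641  -0.0056]
```

Smooth so far with no jamming. Now press home.

Run:
```python
from h import *
sx,sy=.0992,.0011
h=ctrl.move_l(W(sx,sy,.1415),.03,contact_N=25); print(h,ctrl.current_tool_pos(),ctrl.current_contact_force(),ctrl.current_wrist_torque())
ctrl.sleep(.3); print(ctrl.current_tool_pos(),ctrl.current_contact_force())
ctrl.command_gripper(1.0); ctrl.sleep(.2); ctrl.move_l(W(sx,sy,.26),.2)
# shut fingers, press on the rib to make sure it is right down (rib top at .196)
ctrl.command_gripper(0); h=ctrl.move_l(W(sx,sy,.190),.04,contact_N=15); print("rib top",h,ctrl.current_tool_pos(),ctrl.current_contact_force())
ctrl.move_l(W(sx,sy,.26),.2); ctrl.goto([.45,.15,.32],down(90+YAW)); ctrl.sleep(.3)
im,_,_=shot("scene","final"); print(ctrl.current_t())
top,_,_=shot("top","finaltop")
cv2.imwrite("pics/fin.png",np.hstack([cv2.resize(im[110:280,250:420],(400,400),interpolation=cv2.INTER_CUBIC),cv2.resize(top[100:260,270:430],(400,400),interpolation=cv2.INTER_CUBIC)]))
```

```text
True [ 0.6553 -0.0466  0.143 ] [1.3132 0.5329 4.3456] [ 0.1951 -0.3429 -0.0214]
[ 0.6553 -0.0467  0.1431] [0.0858 1.9044 3.6901]
rib top True [ 0.6554 -0.0471  0.1963] [-2.9897 -0.392  10.2543]
78.1833
```

View pics/fin.png

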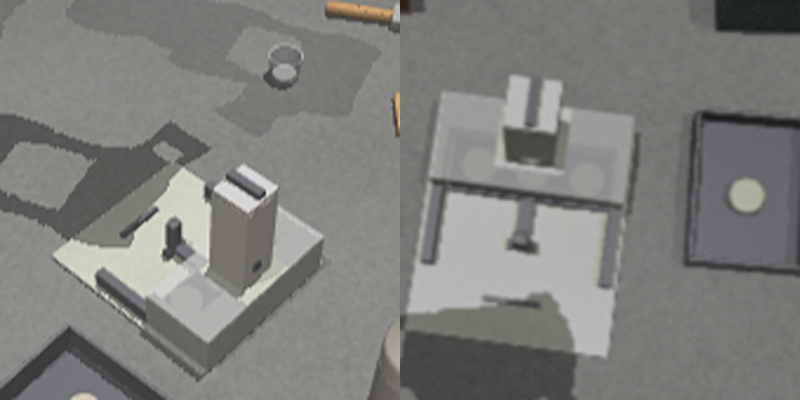

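The tube is fully down: the rib top was touched at z = 0.1963, against 0.196 expected. The dark button shows in the +x hole at (257,267), and the leftover tablet is in the tub. Last check is the handle position, then hand in.

Run:
```python
from h import *
p,T=campose("top"); q=cast(p,T,(318,196),.058); d=RD.T@(q[:2]-O); print("handle in dispenser",d)
if abs(d[0])<.008: print(ctrl.sign_off(),ctrl.current_t())
```

```text
handle in dispenser [-0.0012 -0.0006]
the job is handed in; nothing more can be done
the job is handed in; nothing more can be done
```

The job was handed in at about 78 s of the 210 s allowed: three tablets are flat in the home slide, the leftover one is in the tub, and the tube is fully down on the stub with its button showing in the hole; the jar was not touched, and no verdict was returned.

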